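Wind back the label roller on the home-office desk

ROBOT

A 6-joint arm with a two-finger parallel gripper is mounted at the origin on the work surface. World frame = base frame: x ahead of the robot, y to its left, z up, the work surface at z = 0. Lengths are in m, angles in rad, forces in N, time in s.
With the tool pointing down it reaches from about 0.35 to 0.775 m from the base axis. Payload 7.3 kg.
Tool frame: the origin (TCP) lies at the very end of the fingers, on their centre line; the grasp point (between the pads) lies grip_point_offset behind it (grip_point_offset is the distance from the TCP to the grasp point, in m); z points along the fingers, y is the direction in which the jaws open and shut (so a half turn about z gives the same grasp; the last joint's range is limited). The gripper opens to 92 mm and grips with 3 to 60 N. Pads are 19 mm wide; open, the fingers measure 130 mm over their backs; the gripper's body (75 mm by 190 mm) begins 47 mm behind the grasp point.
Start: joints at [-1.494, 0.342, 1.524, -0, 1.275, -0.146], TCP at [0.116, -0.512, 0.227] pointing down, gripper open.
Joint ranges: [-2.53, 2.53], [-0.77, 2.02], [0.04, 2.7], [-1, 4.14], [0.28, 2.66], [-3.11, 3.11]. Speed limits (rad/s): [2.57, 2.57, 3.14, 3.14, 3.14, 3.14].

INTERFACE

Orientations are given as [roll, pitch, yaw] about the fixed x, y, z axes, in that order (R = Rz(yaw) Ry(pitch) Rx(roll)).
In Python, from cell import * gives the robot as it stands.
- The arm moves only by the shell command python3 -m inch 'ROWS' [OPENING] [FORCE]. ROWS is JSON, a list that holds one entry, the list of rows, each a list of 4 numbers: the shift along the tool's x, y, z in mm, then the turn about the tool's z in rad. In form: [[[x, y, z, roll], ...]]. A call has 1 to 10 rows; each row shifts and turns the commanded pose from where the row before left it, along the tool's axes as they then stand; what a row does not reach is not made up. A row lasts 1/8 s, in which the tool goes at most 62.5 mm and 10.7 degrees, less where a joint would pass 70% of its speed; a pose out of reach is approached as far as the arm can. A call with a gripper value outside its range is refused whole. OPENING is the closure, from -1 (fully open) to 1 (shut), set as the call begins (- or left out, the last holds). The fingers move at their own pace and stop on an object; FORCE is the grip in N (left out, the last holds). Time passes only in rows, so rows that do not move let the fingers close. It gives the time, the measured TCP pose, the force and the opening at its end, in the units of the state.
- observe(): the state, without advancing time (a new reading comes with each control period).
- read_camera(name): name is "scene" or "top" or "wrist"; returns a dict with "img" (480x640x3 uint8, blue, green, red), "fx", "fy", "cx", "cy" (pixels), "eye" and "rotation" of the camera in the world; the wrist camera has in their place "T_tool_cam" (4x4, takes a point from camera to tool coordinates, whose origin is the TCP and whose axes are the flange's). Camera axes: x right, y down, z forward; pixel columns grow to the right and rows downward; lengths in m; the calibration is good to about 2 mm. A picture is of the moment at which its call begins: read the wrist's pose just before it. There is no depth.
- hand_in(): hands the job in, once; it reports no verdict.
Trained networks look in the newest picture that a camera, given by its name, has taken for a name from the list of things; names that differ only in an ending like _2 or _b are one class to them, and where a whole thing is asked for, a point or a joint stands for the part that bears it (a point fixed in the world has none). Each returns a list of dicts, best first, with "conf" (0 to 1); they miss things now and then, are a little off and sometimes report something else, mostly with a low value. They report only what shows in the picture. A call takes as long as a camera call.
- boxes_of(camera, label): "at" ([row, column] in pixels, amid what is visible of it).
- place_of(camera, label): "at" ([row, column] in pixels: a listed point, or the origin of a listed thing).
The state is a dict: "time": time; "qpos": joint angles; "qvel": joint speeds; "joint_efforts": joint torques, N m; "tool_pos": TCP position; "tool_rot": TCP orientation; "contact_force": force on the tool from outside, world axes, zero at the start; "torque": the same for the moment, N m; "opening": finger opening in m.
Only numpy, scipy, OpenCV 4.12 (cv2) and the standard library are available. Lean on these libraries where they do the work, as an engineer would, in place of code of your own. Each camera call takes 0.05 s, during which the arm holds its last target. There are 200 camera calls.

TASK

The label roller on the desk has been wound on too far. Push its pawl lever clear of the toothed wheel until it stays off by itself, then turn the bar knob back (anticlockwise seen from above) until its pointed nose faces the fixed stud on the lid. Let go and leave the pawl off, so that the roll can be changed.

Things in the scene. Friction and masses are not known exactly. Their poses are not given: they have to be found in the camera images.
- knob (a joint): Turn of the toothed wheel (radius 46 mm, 12 teeth) and its bar knob, rad. 0: nose faces the stud; grows as wound on (clockwise from above); starts 0.8 to 1.25, stops at -0.6 and 2.2. With the pawl on the wheel it clicks forward, one step 0.524, and going back is blocked at the next tooth, above 0.45. With the pawl off it turns both ways (friction 0.05 N m) and stays where left.
- pawl (a joint): Swing of the flat pawl lever about its vertical pivot, rad. 0: fully in a notch (0 to 0.14 while on the teeth); grows as it swings off the wheel (anticlockwise from above) to its stop at 0.7. An over-centre spring (under 2 N at the pin) pulls it in below 0.4 and holds it off above 0.4.
- knob_grip (a point): On the knob's axis, 92 mm above the desk. Upright black bar 14 mm thick (y), 54 long (x from -32 to 22), 69 to 105 above the desk, z up; low pointed nose at its -x end. Below it the steel wheel, top at 68. It is on a fixed grey cassette 160 x 195, 55 high, with a dark lid; the stud (14 x 9, top at 68) stands on the lid 60 from the axis, at the middle of the wheel's side facing the slotted edge.
- pawl_pin (a point): On the axis of the pawl's upright steel pin, 92 mm above the desk; pin 14 mm in diameter, top at 106; the lever below it tops out at 69. The pivot is 45 mm from the pin along this frame's +y; +x is the way the pin moves at first as the pawl swings off the wheel (away from the slotted edge); z up. The frame turns with the pawl. From in to fully off the pin travels about 31 mm.

How it is judged:
By the outcome, as a careful person would: the job done as asked, in the order asked, and still so for the second after the job is handed in, with the robot touching nothing.
It also fails if it takes over 45 s, if anything falls off the work surface, if the arm or the gripper's body presses on something with over 40 N, if the wrist force passes 120 N, or if a joint passes its speed limit or range.

## Working session

There is one attempt and no reset: what is moved stays moved. The work goes in short steps, Python scripts to look and compute and a shell command to move; the robot and the scene stay as the last step left them, time stands still between calls to the robot, and variables do not carry over. Pictures are saved under pics/ and viewed, about 8 in all and at most 12, crops included, and the job is handed in when it is done.

```bash
mkdir -p pics; ls
cat > h.py <<'E'
from cell import *
import numpy as np, cv2
from scipy.spatial.transform import Rotation as R
def cam(name):
    s=observe(); c=read_camera(name)
    if 'eye' in c: Rc=np.array(c['rotation']); e=np.array(c['eye'])
    else:
        T=np.eye(4); r=np.array(s['tool_rot']); T[:3,:3]=R.from_euler('xyz',r).as_matrix() if r.size==3 else r
        T[:3,3]=s['tool_pos']; T=T@np.array(c['T_tool_cam']); Rc=T[:3,:3]; e=T[:3,3]
    return c,Rc,e
def pt(c,Rc,e,at,z):
    d=Rc@np.array([(at[1]-c['cx'])/c['fx'],(at[0]-c['cy'])/c['fy'],1]); return e+d*(z-e[2])/d[2]
def px(c,Rc,e,p):
    q=Rc.T@(np.array(p)-e); return [c['cy']+c['fy']*q[1]/q[2],c['cx']+c['fx']*q[0]/q[2]]
E
python3 - <<'E'
from h import *
s=observe(); print(s)
for n in ['top','scene','wrist']:
    c,Rc,e=cam(n); cv2.imwrite(f'pics/{n}0.png',c['img'])
    print(n,e,Rc.round(2).tolist(),c['fx'])
    for l in ['knob_grip','pawl_pin']:
        for d in place_of(n,l)[:3]: print(l,d,pt(c,Rc,e,d['at'],.092).round(4))
    for l in ['knob','pawl']:
        for d in boxes_of(n,l)[:2]: print(l,d,pt(c,Rc,e,d['at'],.069).round(4))
E
```

```text
pics
{'time': 0.0, 'qpos': array([-1.49402808e+00,  3.42724021e-01,  1.52502865e+00, -1.07003316e-05,
        1.27541573e+00, -1.45963717e-01]), 'qvel': array([ 0.0018151 , -0.00109068, -0.00117486, -0.0011841 ,  0.00053552,
        0.00144067]), 'joint_efforts': array([-1.76540649e-03, -4.31245565e+01, -2.44220263e+01,  7.16583082e-02,
        5.58322587e-02, -9.73074975e-05]), 'tool_pos': array([ 0.11597444, -0.51160073,  0.22604024]), 'tool_rot': array([-3.14003218e+00, -2.19061766e-04,  2.22734912e-01]), 'contact_force': array([ 0.01904893, -0.55679778, -0.02859009]), 'torque': array([-0.00567023, -0.00400777, -0.00445404]), 'opening': 0.09204572082674908}
top [0.53952462 0.01500073 0.76947259] [-3.03, 0.05, -1.56] 460.75892213765644Traceback (most recent call last):
  File "<stdin>", line 7, in <module>
  File "h.py", line 12, in pt
    d=Rc@np.array([(at[1]-c['cx'])/c['fx'],(at[0]-c['cy'])/c['fy'],1]); return e+d*(z-e[2])/d[2]
                                                                                            ~^^^
IndexError: invalid index to scalar variable.
```

```bash
sed -i "s/Rc=np.array(c\['rotation'\]);/Rc=R.from_euler('xyz',c['rotation']).as_matrix();/" h.py
python3 - <<'E'
from h import *
for n in ['top','scene','wrist']:
    c,Rc,e=cam(n); cv2.imwrite(f'pics/{n}0.png',c['img'])
    print(n,e,Rc.round(2).tolist(),c['fx'])
    for l in ['knob_grip','pawl_pin']:
        for d in place_of(n,l)[:3]: print(l,d,pt(c,Rc,e,d['at'],.092).round(4))
    for l in ['knob','pawl']:
        for d in boxes_of(n,l)[:2]: print(l,d,pt(c,Rc,e,d['at'],.069).round(4))
E
```

```text
top [0.53952462 0.01500073 0.76947259] [[0.01, -0.99, 0.11], [-1.0, -0.0, 0.05], [-0.05, -0.11, -0.99]] 460.75892213765644
knob_grip {'at': [332.8, 324.4], 'conf': 0.7} [0.474  0.0418 0.092 ]
pawl_pin {'at': [290.1, 389.9], 'conf': 0.57} [ 0.5361 -0.0529  0.092 ]
knob {'at': [331.6, 322.8], 'conf': 0.6} [0.4735 0.0451 0.069 ]
pawl {'at': [296.4, 360.6], 'conf': 0.56} [ 0.5263 -0.0114  0.069 ]
scene [0.82071445 0.2541519  0.66600898] [[-0.68, 0.64, -0.37], [0.74, 0.58, -0.34], [-0.0, -0.5, -0.86]] 495.139655696116
knob_grip {'at': [196.7, 374.0], 'conf': 0.77} [0.4688 0.0371 0.092 ]
pawl_pin {'at': [188.3, 297.7], 'conf': 0.57} [ 0.5311 -0.0526  0.092 ]
knob {'at': [209.5, 371.2], 'conf': 0.93} [0.4749 0.0398 0.069 ]
pawl {'at': [203.9, 312.7], 'conf': 0.93} [ 0.525  -0.0293  0.069 ]
wrist [ 0.19467277 -0.49359878  0.38440549] [[0.22, -0.93, -0.29], [-0.98, -0.21, -0.07], [0.0, 0.3, -0.95]] 380.11947111776976
```

View pics/top0.png

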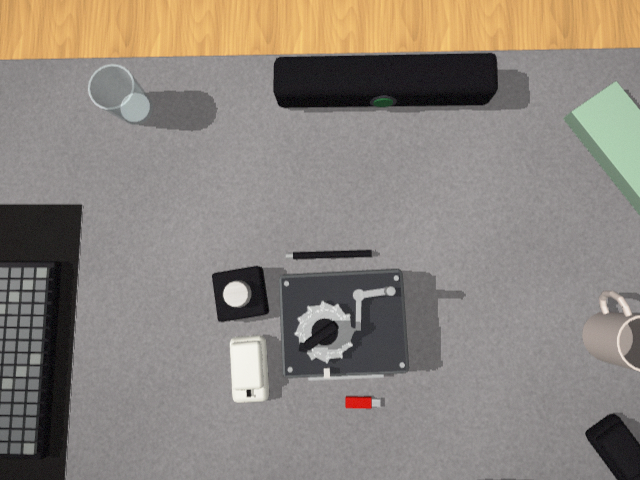

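Run:
```python
import cv2
a=cv2.imread('pics/top0.png')[255:390,270:415]; cv2.imwrite('pics/c1.png',cv2.resize(a,None,fx=4,fy=4,interpolation=cv2.INTER_CUBIC))
```

```text
(no output)
```

View pics/c1.png

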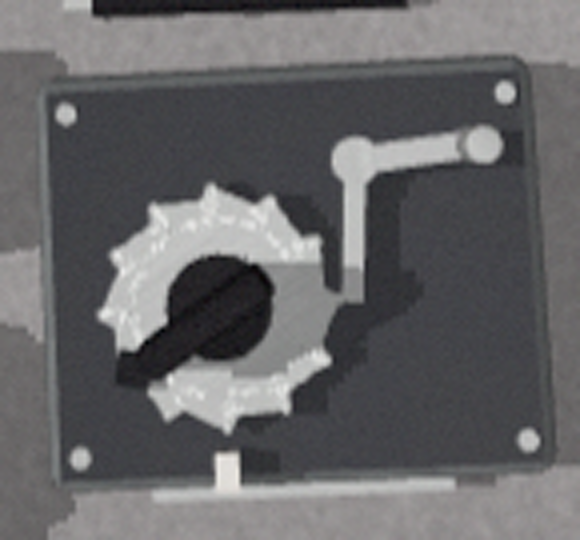

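The crop shows the pawl seated on the wheel (pivot ≈ crop (353,160), pin top (482,144)), the stud at (228,465), and the nose pointing lower-left at (130,370).

```bash
python3 - <<'E'
from h import *
c,Rc,e=cam('top')
f=lambda u,v,z: pt(c,Rc,e,[v/4+255-.4,u/4+270-.4],z)[:2]
P={k:f(*a) for k,a in dict(pin=(482,144,.106),pivot=(353,160,.069),stud=(228,465,.068),s1=(66,113,.056),s2=(505,93,.056),s3=(528,440,.056),s4=(80,458,.056),nose=(130,370,.075)).items()}
for k,v in P.items(): print(k,v.round(4))
for a,b in [('s1','s2'),('s4','s3'),('s4','s1'),('s3','s2'),('pin','pivot')]:
    d=P[b]-P[a]; print(a,b,np.hypot(*d).round(4),np.degrees(np.arctan2(d[1],d[0])).round(1))
E
python3 -m inch '[[[0,0,-4,0]]]' 1
```

```text
pin [ 0.5355 -0.0518]
pivot [ 0.5289 -0.0073]
stud [0.4161 0.0392]
s1 [0.5459 0.1031]
s2 [ 0.5547 -0.0658]
s3 [ 0.425 -0.073]
s4 [0.4157 0.0957]
nose [0.4511 0.0754]
s1 s2 0.1691 -87.0
s4 s3 0.169 -86.8
s4 s1 0.1304 3.2
s3 s2 0.1299 3.2
pin pivot 0.045 98.4
time: 1.02
tool_pos: [0.116, -0.5119, 0.2306]
tool_rot: [-3.141, -0.0, 0.223]
contact_force: [0.9, 0.1, -0.2]
opening: 0.0857
```

```bash
python3 -m inch '[[[48,-35,0,0],[48,-35,0,0],[48,-35,0,0],[48,-35,0,0],[48,-35,0,0],[48,-35,0,0],[48,-35,0,0],[48,-35,0,0],[48,-35,0,0],[48,-35,0,0]]]'; python3 -m inch '[[[0,0,10,-0.14],[0,0,10,-0.14],[0,0,0,0]]]'
python3 - <<'E'
from h import *
s=observe(); print(s['tool_pos'],s['tool_rot'],s['opening'],s['time'],s['qpos'])
c,Rc,e=cam('wrist'); im=c['img'].copy()
for l in ['knob_grip','pawl_pin']:
    for d in place_of('wrist',l)[:2]: print(l,d,pt(c,Rc,e,d['at'],.092).round(4))
for p in [(.5355,-.0518,.106),(.474,.042,.105),(.5289,-.0073,.069)]:
    v,u=px(c,Rc,e,p); cv2.drawMarker(im,(int(u),int(v)),(0,0,255),0,12,1)
cv2.imwrite('pics/w1.png',im)
E
```

```text
time: 2.28
tool_pos: [0.5081, -0.0629, 0.2312]
tool_rot: [3.141, -0.001, 0.223]
contact_force: [0.4, -0.7, 0.5]
opening: 0.0001
time: 2.65
tool_pos: [0.5065, -0.0643, 0.2103]
tool_rot: [-3.141, 0.001, 0.502]
contact_force: [0.5, -0.2, 0.0]
opening: 0.0005
[ 0.50652878 -0.0643318   0.21029752] [-3.14069941e+00  1.05314860e-03  5.02006386e-01] 0.000542752835744668 2.65 [-2.76456256e-01  3.30708512e-01  1.58846579e+00 -1.10086403e-04
  1.22379541e+00  7.92371664e-01]
knob_grip {'at': [194.9, 175.3], 'conf': 0.67} [0.4734 0.0425 0.092 ]
pawl_pin {'at': [184.4, 326.6], 'conf': 0.56} [ 0.5341 -0.0518  0.092 ]
```

View pics/w1.png

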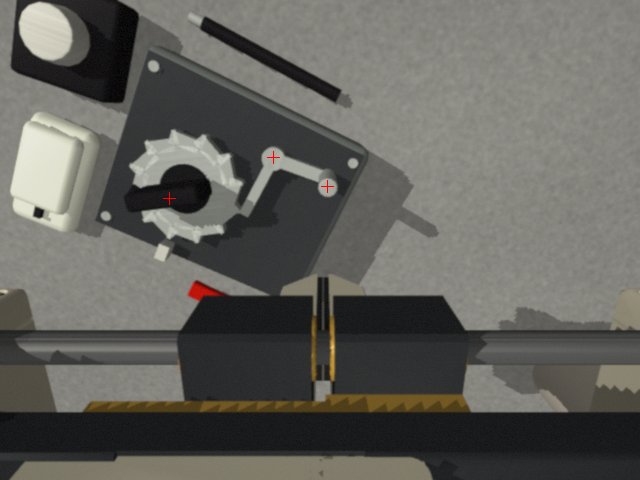

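The wrist view confirms the pin (327,186) and pivot (273,157) estimates. The closed fingers are on the near side of the pin, so I'll descend.

```bash
python3 -m inch '[[[0,0,45,0],[0,0,45,0],[0,0,30,0],[0,0,10,0],[0,0,0,0]]]'; python3 -m inch '[[[6,0,0,0],[6,0,0,0],[5,0,0,0],[5,0,0,0],[5,0,0,0],[5,0,0,0]]]'
```

```text
time: 3.42
tool_pos: [0.5072, -0.0649, 0.0811]
tool_rot: [3.141, -0.0, 0.502]
contact_force: [1.7, 0.9, 1.2]
opening: 0.0003
time: 4.18
tool_pos: [0.5352, -0.0489, 0.0807]
tool_rot: [-3.142, -0.0, 0.503]
contact_force: [-0.7, 0.1, -0.7]
opening: 0.0003
```

```bash
python3 -m inch '[[[4,0,0,0],[4,0,0,0],[2,0,0,0],[0,0,0,0]]]'
python3 - <<'E'
from h import *
for n in ['top','wrist']:
    c,Rc,e=cam(n)
    for d in place_of(n,'pawl_pin')[:2]: print(d,pt(c,Rc,e,d['at'],.092).round(4))
    cv2.imwrite(f'pics/{n}2.png',c['img'])
a=cv2.imread('pics/wrist2.png'); t=cv2.imread('pics/top2.png')[240:400,250:440]
cv2.imwrite('pics/m2.png',np.hstack([cv2.resize(a,(400,300)),cv2.resize(t,(356,300))]))
E
```

```text
time: 4.68
tool_pos: [0.5416, -0.0454, 0.0805]
tool_rot: [-3.141, 0.005, 0.503]
contact_force: [-8.2, -6.2, 4.1]
opening: 0.0003
{'at': [270.5, 329.5], 'conf': 0.6} [ 0.5585 -0.0388  0.092 ]
```

View pics/m2.png

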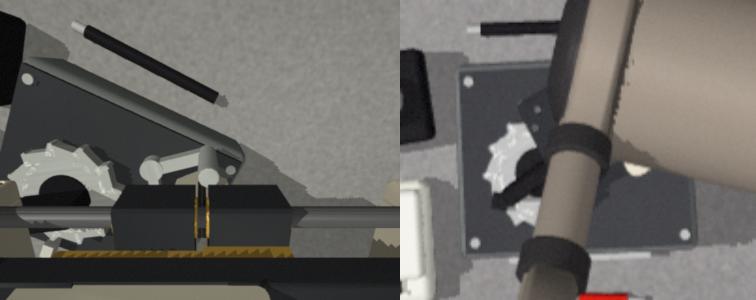

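The pin is up against the stop: about 10 N, and the network puts it at (0.5585, -0.0388) next to the finger. I'll back off, rise and check that it stays.

```bash
python3 -m inch '[[[-8,0,0,0],[-20,0,0,0],[0,0,-45,0],[0,0,-45,0],[-15,0,-45,0],[0,0,0,0]]]'
python3 - <<'E'
from h import *
s=observe();print(s['tool_pos'],s['contact_force'])
c,Rc,e=cam('wrist'); im=c['img']
for l in ['pawl_pin','knob_grip']:
    for d in place_of('wrist',l)[:2]: print(l,d,pt(c,Rc,e,d['at'],.092).round(4))
cv2.imwrite('pics/w3.png',im[:300])
E
```

```text
time: 5.62
tool_pos: [0.5073, -0.0658, 0.2193]
tool_rot: [3.136, -0.006, 0.502]
contact_force: [0.5, -1.0, 0.2]
opening: 0.0004
[ 0.50729689 -0.06575745  0.21932226] [ 0.45568232 -1.0150593   0.18733056]
pawl_pin {'at': [147.8, 322.0], 'conf': 0.78} [ 0.5567 -0.0383  0.092 ]
knob_grip {'at': [194.8, 177.8], 'conf': 0.66} [0.4731 0.0412 0.092 ]
```

View pics/w3.png

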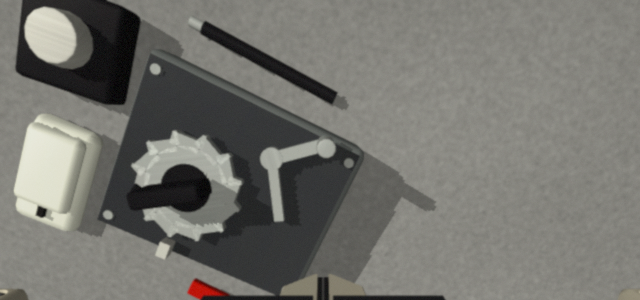

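The pawl stays off with nothing touching it: the pin is at (322,148) and the tooth arm is clear of the wheel. I'll go above the knob, align with the bar, and open partly.

```bash
python3 -m inch '[[[11,-55,0,0],[11,-56,0,0],[0,0,0,0.185],[0,0,0,0.185],[0,0,0,0.185],[0,0,0,0.185],[0,0,0,0.185],[0,0,0,0.185],[0,0,0,0.185],[0,0,0,0.185]]]' -0.2; python3 -m inch '[[[0,0,0,0]]]'
python3 - <<'E'
from h import *
s=observe();print(s['tool_pos'],s['tool_rot'],s['qpos'],s['opening'])
c,Rc,e=cam('wrist'); im=c['img'].copy()
for l in ['pawl_pin','knob_grip']:
    for d in place_of('wrist',l)[:2]: print(l,d,pt(c,Rc,e,d['at'],.092).round(4))
a=np.array([.4735,.042]); d=np.array([np.cos(np.radians(123.8)),np.sin(np.radians(123.8))]);n=np.array([-d[1],d[0]])
q=[px(c,Rc,e,[*(a+i*d+j*n),.105]) for i,j in [(.032,.007),(.032,-.007),(-.022,-.007),(-.022,.007)]]
cv2.polylines(im,[np.array([[u,v] for v,u in q],np.int32)],True,(0,0,255),1)
cv2.imwrite('pics/w4.png',im)
E
```

```text
time: 7.02
tool_pos: [0.4711, 0.043, 0.214]
tool_rot: [3.139, 0.002, -0.983]
contact_force: [-0.4, 0.5, 0.1]
opening: 0.0552
time: 7.15
tool_pos: [0.4712, 0.043, 0.2143]
tool_rot: [3.14, 0.002, -0.975]
contact_force: [1.5, -0.6, -0.6]
opening: 0.0553
[0.47124528 0.04297344 0.21429962] [ 3.13950392e+00  1.72474472e-03 -9.75272457e-01] [-7.12670566e-02  2.60234720e-01  1.67775784e+00  6.79689646e-05
  1.20630815e+00  2.47477561e+00] 0.05534073712301432
pawl_pin {'at': [51.5, 282.3], 'conf': 0.98} [ 0.5603 -0.0403  0.092 ]
knob_grip {'at': [223.7, 322.0], 'conf': 0.88} [0.4707 0.0447 0.092 ]
```

View pics/w4.png

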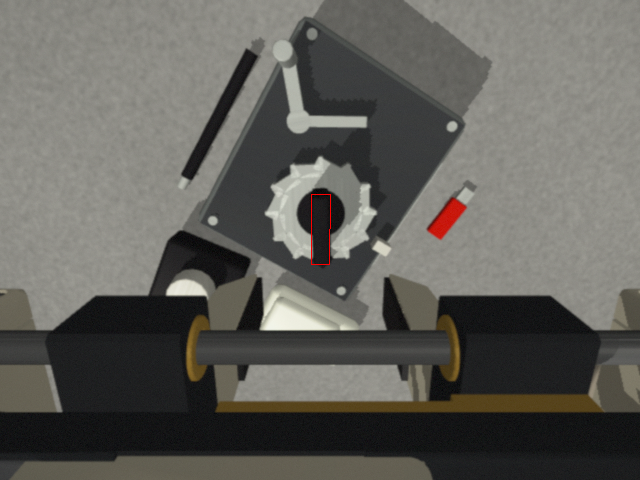

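The projected bar outline matches the bar closely (red box at (312–329, 195–265)). I'll descend and grip.

```bash
python3 -m inch '[[[1,0,45,0],[0,0,45,0],[0,0,35,0],[0,0,13,0],[0,0,0,0]]]'; python3 -m inch '[[[0,0,0,0],[0,0,0,0],[0,0,0,0],[0,0,0,0]]]' 1 20
```

```text
time: 7.92
tool_pos: [0.4722, 0.0419, 0.0775]
tool_rot: [3.141, 0.001, -0.976]
contact_force: [0.6, -0.6, 1.1]
opening: 0.0549
time: 8.43
tool_pos: [0.4724, 0.0419, 0.078]
tool_rot: [-3.141, -0.0, -0.977]
contact_force: [1.2, 0.6, -0.3]
opening: 0.0199
```

```bash
python3 -m inch '[[[0,0,0,0],[0,0,0,0]]]'; python3 -m inch '[[[0,0,0,-0.1],[0,0,0,-0.13],[0,0,0,-0.13],[0,0,0,-0.13],[0,0,0,-0.13],[0,0,0,-0.13],[0,0,0,0]]]'
```

```text
time: 8.68
tool_pos: [0.4734, 0.0422, 0.078]
tool_rot: [-3.139, -0.001, -0.977]
contact_force: [3.5, 3.0, -1.2]
opening: 0.0139
time: 9.55
tool_pos: [0.4737, 0.0426, 0.078]
tool_rot: [-3.14, -0.003, -0.226]
contact_force: [5.9, 5.1, -1.5]
opening: 0.0138
```

```bash
python3 -m inch '[[[0,0,0,-0.13],[0,0,0,-0.1],[0,0,0,-0.05],[0,0,0,0],[0,0,0,0]]]'
python3 - <<'E'
from h import *
c,Rc,e=cam('wrist'); cv2.imwrite('pics/w5.png',c['img'])
print(observe()['tool_rot'])
E
```

```text
time: 10.18
tool_pos: [0.4737, 0.0428, 0.078]
tool_rot: [-3.141, -0.003, 0.053]
contact_force: [5.3, 6.2, -3.5]
opening: 0.0142
[-3.1405154  -0.00326899  0.05256032]
```

View pics/w5.png

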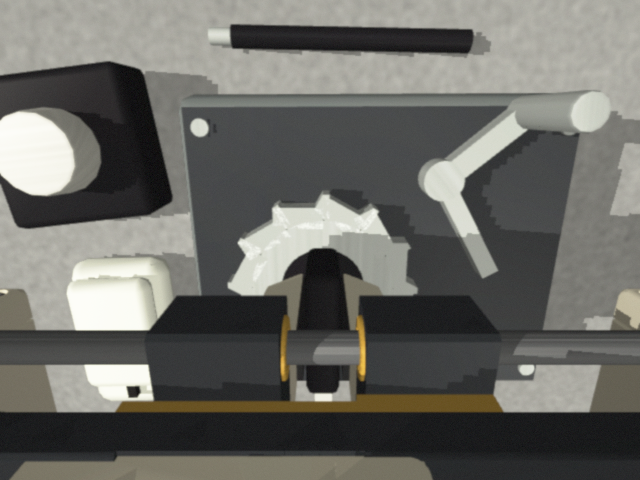

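The nose (323,385) lines up with the stud (323,398), and the pawl is still off. I'll release and rise straight up.

```bash
python3 -m inch '[[[0,0,0,0],[0,0,0,0],[0,0,0,0],[0,0,0,0],[0,0,0,0]]]' -0.2; python3 -m inch '[[[0,0,-30,0],[0,0,-50,0],[0,0,-50,0],[-60,0,0,0],[-30,0,0,0],[0,0,0,0]]]'
python3 - <<'E'
from h import *
for n in ['wrist','top']:
    c,Rc,e=cam(n); im=c['img'].copy()
    for l in ['pawl_pin','knob_grip']:
        for d in place_of(n,l)[:1]: print(n,l,d,pt(c,Rc,e,d['at'],.092).round(4))
    a=np.array([.4737,.0424]); t=np.radians(183.2)
    v,u=px(c,Rc,e,[*(a),.105]); v2,u2=px(c,Rc,e,[*(a+.08*np.array([np.cos(t),np.sin(t)])),.068])
    cv2.imwrite(f'pics/{n}6.png',im); print((u,v),(u2,v2))
a=cv2.imread('pics/wrist6.png');t=cv2.imread('pics/top6.png')[240:400,250:440]
cv2.imwrite('pics/m6.png',np.hstack([cv2.resize(a,(400,300)),cv2.resize(t,(356,300))]))
E
```

```text
time: 10.85
tool_pos: [0.4723, 0.0418, 0.0777]
tool_rot: [3.141, 0.0, 0.053]
contact_force: [0.3, 0.2, -0.8]
opening: 0.0545
time: 11.6
tool_pos: [0.3808, 0.0372, 0.208]
tool_rot: [3.141, -0.0, 0.053]
contact_force: [-0.3, -0.3, -0.7]
opening: 0.0552
wrist knob_grip {'at': [95.3, 323.6], 'conf': 0.57} [0.4722 0.0419 0.092 ]
(np.float64(323.0692329118165), np.float64(91.96961721632894)) (np.float64(323.32971310870727), np.float64(200.54537098427008))
top pawl_pin {'at': [274.5, 382.3], 'conf': 0.83} [ 0.5586 -0.0421  0.092 ]
top knob_grip {'at': [334.6, 323.5], 'conf': 0.77} [0.4714 0.0431 0.092 ]
(np.float64(323.62222331219584), np.float64(333.89823512550345)) (np.float64(327.3353748268523), np.float64(386.31778125487824))
```

View pics/m6.png

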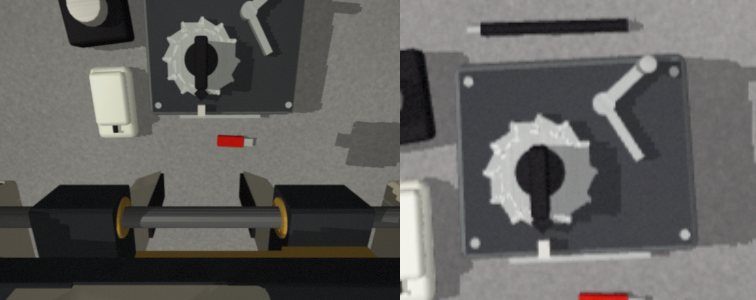

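Run:
```python
import cv2
a=cv2.imread('pics/wrist6.png')[50:200,250:400]
cv2.imwrite('pics/c6.png',cv2.resize(a,None,fx=4,fy=4,interpolation=cv2.INTER_CUBIC))
```

```text
(no output)
```

View pics/c6.png

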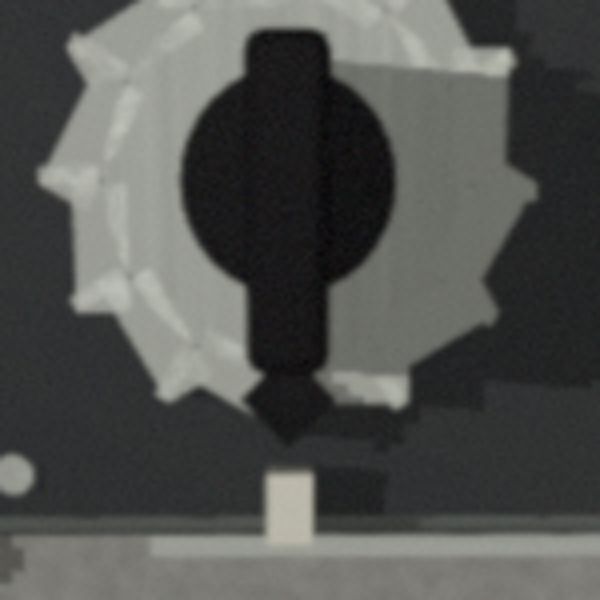

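The nose tip (289,443) points at the middle of the stud (290,505), and the robot is clear of everything. Handing in.

```bash
python3 -c "
from cell import *
print(hand_in())"
```

```text
the job is handed in; nothing more can be done
None
```

The pawl is off the wheel and the knob's nose faces the stud. I handed the job in at about 12 s of the 45 s allowed.

- **Pawl:** I pushed the pin with the closed fingers until it met its stop, at about 10 N. After I backed away, it stayed off by itself.
- **Knob:** I gripped the bar and turned it back about 1.03 rad anticlockwise, then let go and moved clear.
- **Last checks:** A close-up from the wrist camera showed the nose tip within about 1 pixel of the stud's centre line. The overhead picture showed the pawl still off, with its pin at about (0.559, -0.042). The measured force with the gripper clear was near zero.
- **What disagreed:** The trained networks' positions for the knob axis and pin differed from mine by about 2–4 mm (up to about 7 mm in the first scene-camera reading), and in some wrist pictures the networks missed the pin or both points. None of this affected the result.

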